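# Screw the nozzle canister's lid down snug

## Task

The pot of spare printer nozzles has been left open. Take its own lid (the smaller, taller one with the bar across the top), set it gently and level on the pot's mouth and screw it down clockwise until it has just become snug, without overtightening it: the ring of seal must be clamped, not crushed. Let go of the lid, and leave the other things where they are.

Things in the scene. Friction and masses are not known exactly. Their poses are not given: they have to be found in the camera images.
- canister: the nozzle canister: a black plastic pot fixed to the bench by an oblong base plate 112 x 70 x 6 mm with a screw at each end. Origin at the centre of the plate's underside, x along the plate's long side, z up. The pot is 66 mm across up to 34 mm above the table. It sits on the plate through a stiff rubber bush and gives about 0.08 rad for each N m of torque
- mouth (a point): centre of the rim of the canister's neck (40 mm across, from 34 up to 60 mm above the table), on the pot's vertical axis; axes as the canister's. A springy ring of seal lies on the rim, its top 3.7 to 7.3 mm above the rim, different each time and not measured
- gap (a point): middle of the gap at the +x end between the two helical ramps that stick out from the neck (52 mm across over both), 45 mm above the table. The other gap faces -x. The gaps are 50 degrees wide, the ramps 130 degrees long; their undersides drop 4.8 mm per rad clockwise (seen from above)
- lid: the canister's lid: a white screw cap with a ribbed side, 63 to 65 mm across, 26 mm high plus a bar on top; about 45 g, lying open side down. Origin at the centre of its lower edge, z up, x along the bar. Inside 56 mm across, 20 mm deep. Set on with the lugs in the gaps its top plate rests on the seal, its lower edge 12.7 to 16.3 mm below the rim; else the lugs stand on the ramps
- lid_center (a point): centre of the lid, on its axis, 13 mm above its lower edge; axes as the lid's. Grasp it across its ribbed side, in any direction
- lug (a point): the lug at the lid's +x, one of two inward pins 6 mm thick just above the lower edge, their tips 45 mm apart, under the ends of the bar; a half turn of the lid makes no difference. With the bar along the plate's long side (within about 15 degrees) they pass down through the gaps
- lid_bar (a point): middle of the top of the raised bar, 50 x 9 x 4 mm, across the lid. Set on, the lid turns freely clockwise for about 0.5 to 1.3 rad, different each time; then the lugs run under the ramps and clamp it on the seal, and the resisting torque rises by 0.15 to 0.25 N m per 0.1 rad. Snug is 0.2 to 0.3 N m; beyond about 0.4 it is overtight. It stays tight when let go
- wide_lid: loose bystander: a flat white plastic lid of another, bigger jar, 84 mm across, 15 mm high, with a low round step on top and no bar; origin at the centre of its underside
- driver: loose bystander: a screwdriver lying on the table, about 200 mm long; origin on its axis
- scraper: loose bystander: a print scraper (flat spatula with a wooden handle) lying on the table, about 300 mm long; origin on its axis
- bracket: loose bystander: a white printed L-shaped bracket, 50 x 30 mm, 36 mm high; origin at the centre of its underside
- wedge: loose bystander: a white printed foot with a round back, 40 x 30 mm, 33 mm high; origin at the centre of its underside
- small_spool: loose bystander: a small filament spool lying flat, 100 mm across, 45 mm high; origin at the centre of its underside
- glue: loose bystander: a small glue bottle standing upright, 30 mm across, 85 mm high; origin at the centre of its underside
Things that resemble listed ones, but are neither listed nor needed, are in the scene too. What is shaped like the lid but pink is not meant. Leave any purple look-alike of the canister alone.

How it is judged:
By the outcome, as a careful person would: the job done as asked, in the order asked, and still so for the second after the job is handed in, with the robot touching nothing.
It also fails if it takes over 54 s, if anything falls off the work surface, if the arm or the gripper's body presses on something with over 40 N, if the wrist force passes 120 N, or if a joint passes its speed limit or range.

## Robot

A 6-joint arm with a two-finger parallel gripper is mounted at the origin on the work surface. World frame = base frame: x ahead of the robot, y to its left, z up, the work surface at z = 0. Lengths are in m, angles in rad, forces in N, time in s.
With the tool pointing down it reaches from about 0.4 to 0.925 m from the base axis. Payload 12.5 kg.
Tool frame: the origin (TCP) lies on the centre line of the jaws, within the pads' length; the fingertips stand env.finger_overhang ahead of it and the grasp point (between the pads) lies 5 mm behind it (env.finger_overhang is the distance from the TCP to the fingertips, in m); z points along the fingers, y is the line along which they close (so a half turn about z gives the same grasp; the last joint's range is limited). The gripper opens to 95 mm and grips with 3 to 60 N. Pads are 20 mm wide; open, the fingers measure 119 mm over their backs; the gripper's body (75 mm by 180 mm) begins 59 mm behind the grasp point.
Start: joints at [1.021, 0.491, 1.559, -0, 1.092, -0.106], TCP at [0.268, 0.564, 0.229] pointing down, gripper open.
Joint ranges: [-3.1, 3.1], [-0.84, 2.19], [0.05, 2.79], [-1.13, 4.28], [0.06, 2.93], [-2.69, 2.69]. Speed limits (rad/s): [2.22, 2.22, 2.79, 3.14, 3.14, 3.14].

## Interface

Orientations are given as a 3x3 rotation matrix whose columns are the frame's x, y, z axes.
In Python, from workcell import env gives the robot as it stands.
- The arm moves only by the shell command python3 -m creep 'ROWS' [OPENING]. ROWS is text: rows parted by semicolons, each of 4 numbers parted by spaces: the shift along the tool's x, y, z in cm, then the turn about the tool's z in degrees. In form: x y z spin; .... A call has exactly 5 rows; each row is the pose to reach, as a shift and turn from the pose commanded when the call began, along the tool's axes at that moment; what a row does not reach only later rows make up. A row lasts 1/12 s, in which the tool goes at most 41.7 mm and 7.16 degrees, less where a joint would pass 70% of its speed; a pose out of reach is approached as far as the arm can. A call with a gripper value outside its range is refused whole. OPENING is the finger opening in cm, from 0 to 9.51, set as the call begins (- or left out, the last holds). The fingers move at their own pace and stop on an object; the grip force is fixed at half the most. Time passes only in rows, so rows that repeat a pose let the fingers close, or fill a call up. It gives the time, the measured TCP pose, the force, the opening and the grip force at its end, in the units of the state.
- env.get_obs(): the state, without advancing time (a new reading comes with each control period).
- env.snapshot(name): name is "scene" or "top" or "wrist"; returns a dict with "image" (480x640x3 uint8, red, green, blue), "fx", "fy", "cx", "cy" (pixels), "k1" (the pictures are not rectified: a ray, as slopes to the right and down, at radius r is drawn at 1 + k1 r^2 times it, then the intrinsics apply), "cam_to_world" (4x4, takes a point from camera to world coordinates); the wrist camera has in their place "tool_from_camera" (4x4, takes a point from camera to tool coordinates, whose origin is the TCP and whose axes are the flange's). Camera axes: x right, y down, z forward; pixel columns grow to the right and rows downward; lengths in m; the calibration is good to about 2 mm. A picture is of the moment at which its call begins: read the wrist's pose just before it. There is no depth.
- env.finish_job(): hands the job in; it is judged then, once.
The state is a dict: "time_s": time; "joint_positions": joint angles; "dq": joint speeds; "effort": joint torques, N m; "ee_pos": TCP position; "ee_rot": TCP orientation; "ft_force": force on the tool from outside, world axes, zero at the start; "wrist_torque": the same for the moment, N m; "grip_width": finger opening in m; "finger_force": force on a finger pad.
Only numpy, scipy, OpenCV 4.12 (cv2) and the standard library are available. Lean on these libraries where they do the work, as an engineer would, in place of code of your own. Each camera call takes 0.05 s, during which the arm holds its last target. There are 200 camera calls.

## Working session

There is one attempt and no reset: what is moved stays moved. The work goes in short steps, Python scripts to look and compute and a shell command to move; the robot and the scene stay as the last step left them, time stands still between calls to the robot, and variables do not carry over. Pictures are saved under pics/ and viewed, at most 10 in all, crops included, and the job is handed in when it is done.

```bash
ls; mkdir -p pics
python3 - <<'E'
from workcell import env
import cv2,numpy as np
o=env.get_obs(); print({k:np.round(v,3).tolist() for k,v in o.items()}, env.finger_overhang)
for n in("scene","top"):
    s=env.snapshot(n); cv2.imwrite(f"pics/{n}0.png",s["image"][:,:,::-1])
    print(n,s["fx"],s["fy"],s["cx"],s["cy"],s["k1"],np.round(s["cam_to_world"],4).tolist())
s=env.snapshot("wrist");cv2.imwrite("pics/w0.png",s["image"][:,:,::-1]);print(s["fx"],s["cx"],s["cy"],s["k1"],np.round(s["tool_from_camera"],4).tolist())
E
```

```text
pics
{'time_s': 0.0, 'joint_positions': [1.021, 0.492, 1.559, 0.0, 1.092, -0.106], 'dq': [-0.001, 0.0, -0.0, -0.002, -0.0, 0.001], 'effort': [-0.002, -61.265, -25.818, 0.069, 0.048, -0.0], 'ee_pos': [0.268, 0.564, 0.228], 'ee_rot': [[-0.903, 0.429, -0.001], [0.429, 0.903, -0.001], [0.0, -0.001, -1.0]], 'ft_force': [-0.368, -0.351, 0.175], 'wrist_torque': [0.017, 0.007, 0.005], 'finger_force': 0.0, 'grip_width': 0.095} 0.014
scene 464.6092301180979 464.6092301180979 323.21663176278116 242.0724847477329 -0.06535902714603839 [[-0.5977, 0.4766, -0.6447, 1.1022], [0.8016, 0.3691, -0.4703, 0.4218], [0.0138, -0.7979, -0.6027, 0.5942], [0.0, 0.0, 0.0, 1.0]]
top 433.51052348241967 433.51052348241967 319.7760152828562 247.0767874640486 -0.027633623925310297 [[-0.0237, -0.991, 0.132, 0.4226], [-0.9997, 0.023, -0.0073, 0.0084], [0.0042, -0.1321, -0.9912, 0.8573], [0.0, 0.0, 0.0, 1.0]]
344.5440130534832 317.9848302982769 239.77288431403832 -0.04693270974676762 [[-0.0006, -0.971, -0.2392, 0.0668], [1.0, -0.0005, -0.0004, -0.0002], [0.0002, -0.2392, 0.971, -0.1565], [0.0, 0.0, 0.0, 1.0]]
```

View pics/top0.png

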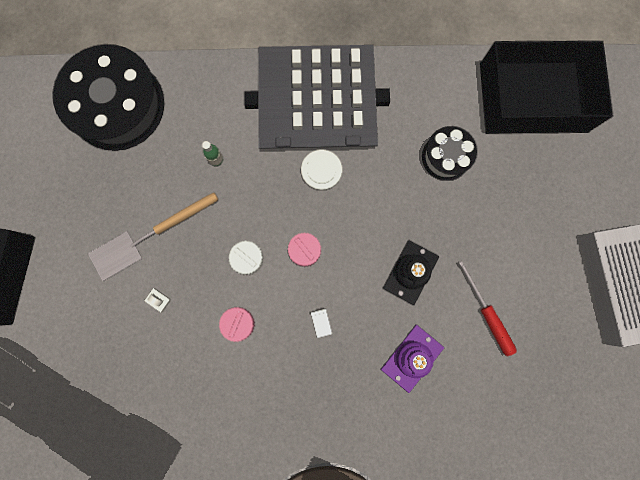

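View pics/scene0.png

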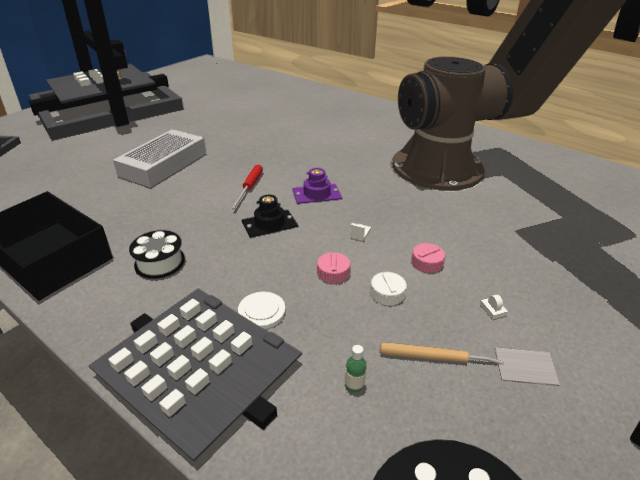

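The top view shows five candidate lids: the white barred one at (246,258), the flat wide_lid with a step at (322,170), and pink ones at (304,249) and (237,324). The white one with the bar fits. The canister is the black pot at (411,271); the purple one at (415,358) is the look-alike. In the scene view the lid is at (388,289) and the pot at (269,213).

```bash
cat > h.py <<'E'
from workcell import env
import cv2,numpy as np
def snap(n):
    o=env.get_obs(); s=env.snapshot(n)
    if n=="wrist":
        T=np.eye(4);T[:3,:3]=o["ee_rot"];T[:3,3]=o["ee_pos"]; s["cam_to_world"]=T@s["tool_from_camera"]
    return s
def ray(s,u,v):
    K=np.array([[s["fx"],0,s["cx"]],[0,s["fy"],s["cy"]],[0,0,1.]])
    # drawn = p*(1+k1 r^2)
    p=cv2.undistortPointsIter(np.array([[[u,v]]],float),K,np.array([s["k1"],0,0,0.]),None,None,(3,50,1e-9))[0,0]
    T=np.array(s["cam_to_world"]); d=T[:3,:3]@[p[0],p[1],1]
    return T[:3,3],d/np.linalg.norm(d)
def plane(s,u,v,z):
    c,d=ray(s,u,v); return c+d*(z-c[2])/d[2]
def tri(rs):
    A=0;b=0
    for c,d in rs:
        P=np.eye(3)-np.outer(d,d);A=A+P;b=b+P@c
    x=np.linalg.solve(A,b); return x,[np.linalg.norm((np.eye(3)-np.outer(d,d))@(x-c)) for c,d in rs]
def project(s,X):
    T=np.linalg.inv(s["cam_to_world"]);p=T[:3,:3]@X+T[:3,3];p=p[:2]/p[2]
    r=p@p;p=p*(1+s["k1"]*r);return p*[s["fx"],s["fy"]]+[s["cx"],s["cy"]]
E
python3 - <<'E'
from h import *
t=snap("top");s=snap("scene")
def c(im,x,y,r,k): return cv2.resize(im[y-r:y+r,x-r:x+r,::-1],(k,k),interpolation=cv2.INTER_CUBIC)
cv2.imwrite("pics/crop1.png",np.vstack([np.hstack([c(t["image"],246,258,30,300),c(t["image"],411,271,35,300)]),np.hstack([c(s["image"],388,289,30,300),c(s["image"],269,213,35,300)])]))
print(tri([ray(t,244.5,255.5),ray(s,388.5,283)]), tri([ray(t,418,270),ray(s,268,199)]))
for p in[(398,293),(424,247)]:print(plane(t,*p,.006))
print(plane(t,411,272,.006))
E
```

```text
(array([0.52050436, 0.14732005, 0.02617204]), [np.float64(0.0006207355335596999), np.float64(0.0006207355335597162)]) (array([ 0.48240401, -0.17833   ,  0.06266156]), [np.float64(0.0013219396476740362), np.float64(0.0013219396476741156)])
[ 0.441713   -0.14879992  0.006     ]
[ 0.53127837 -0.20485797  0.006     ]
[ 0.48222634 -0.1764032   0.006     ]
```

View pics/crop1.png

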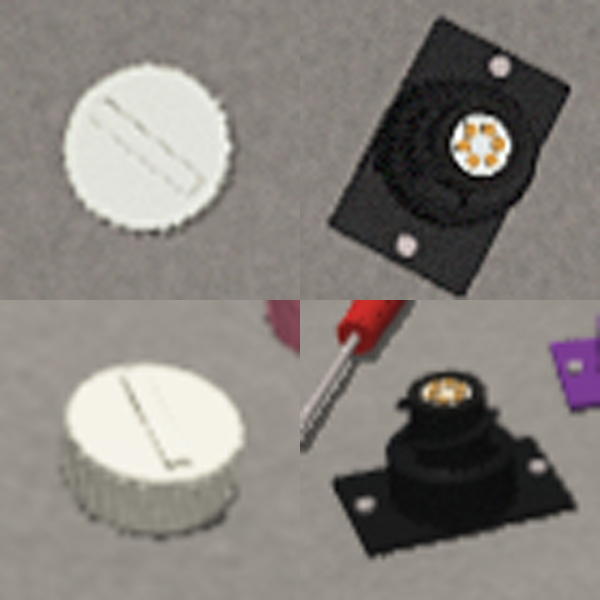

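The crop confirms it: a white ribbed lid with a bar at about 45°, and the black canister with its two screws. I'll move over the lid.

```bash
python3 -m creep '-2.7 -1.8 0.6 0;-5.4 -3.6 1.2 0;-8.1 -5.4 1.8 0;-10.8 -7.2 2.4 0;-13.5 -9 3 0'
python3 -m creep '-2.7 -1.8 0.6 0;-5.4 -3.6 1.2 0;-8.1 -5.4 1.8 0;-10.8 -7.2 2.4 0;-13.5 -9 3 0'
python3 -m creep '-3 -2 0.6 4;-6 -4 1.2 8;-9 -6 1.8 12;-12 -7.8 2.4 14.6;-13.6 -9 2.9 14.6'
python3 -m creep '0 0 0 0;0 0 0 0;0 0 0 0;0 0 0 0;0 0 0 0'
python3 - <<'E'
from h import *
s=snap("wrist");cv2.imwrite("pics/w1.png",s["image"][:,:,::-1])
np.save("w1.npy",s,allow_pickle=True);print(env.get_obs()["joint_positions"])
E
```

```text
time_s: 0.67
ee_pos: [0.3521, 0.4239, 0.1984]
ee_rot: [[-0.903, 0.429, 0.0], [0.429, 0.903, 0.0], [-0.0, 0.0, -1.0]]
ft_force: [1.1, -0.4, 0.4]
grip_width: 0.0953
finger_force: 0.0
time_s: 1.08
ee_pos: [0.4355, 0.2846, 0.1685]
ee_rot: [[-0.903, 0.429, 0.0], [0.429, 0.903, 0.0], [-0.0, 0.0, -1.0]]
ft_force: [0.3, 0.2, 0.1]
grip_width: 0.0949
finger_force: 0.0
time_s: 1.5
ee_pos: [0.5209, 0.1436, 0.1393]
ee_rot: [[-0.763, 0.647, 0.001], [0.647, 0.763, -0.0], [-0.001, 0.0, -1.0]]
ft_force: [0.7, 0.2, 0.1]
grip_width: 0.0949
finger_force: 0.0
time_s: 1.92
ee_pos: [0.5187, 0.1473, 0.1399]
ee_rot: [[-0.767, 0.642, 0.0], [0.642, 0.767, 0.0], [-0.0, 0.0, -1.0]]
ft_force: [0.2, 0.3, 0.1]
grip_width: 0.0953
finger_force: 0.0
[ 1.53991507e-01  4.82150992e-01  1.86519996e+00  1.63444901e-04
  7.93725510e-01 -7.19820100e-01]
```

View pics/w1.png

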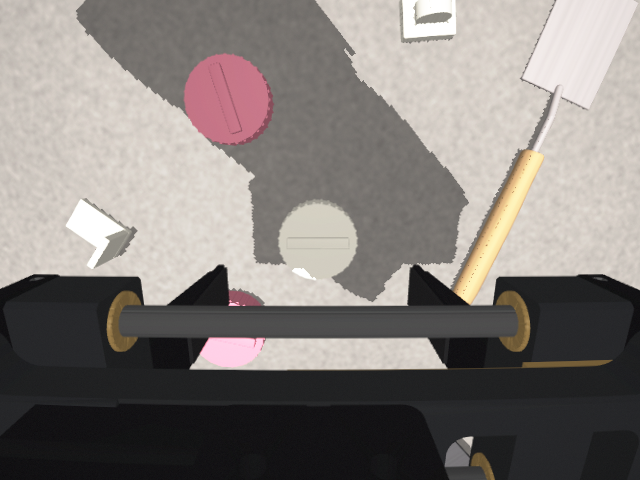

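The wrist view shows the white lid at (318,241), mostly in shadow, with its bar nearly along the image rows from (286,243) to (349,243). Its neighbours are clear of the fingers.

Run:
```python
from h import *
s=np.load("w1.npy",allow_pickle=True).item();im=s["image"]
g=cv2.cvtColor(im,cv2.COLOR_RGB2GRAY);roi=np.zeros_like(g);cv2.circle(roi,(318,241),50,255,-1)
hsv=cv2.cvtColor(im,cv2.COLOR_RGB2HSV)
m=((g>150)&(roi>0)).astype(np.uint8)
cs,_=cv2.findContours(m,0,1);c=max(cs,key=cv2.contourArea);
up=c[c[:,0,1]<262]
(u,v),ax,a=cv2.fitEllipse(up);print(u,v,ax,a)
P=plane(s,u,v,.026);print("lid",P, "diam",np.mean(ax)/344.5*(s["cam_to_world"][2,3]-.026))
# two-view height check
T=snap("top");g2=T["image"].min(2);r=np.zeros_like(g2);cv2.circle(r,(246,258),26,255,-1)
M=cv2.moments(((g2>165)&(r>0)).astype(np.uint8));print(M["m10"]/M["m00"],M["m01"]/M["m00"])
print("tri top", tri([ray(s,u,v),ray(T,244.8,255.4)]))
d=g[225:262,292:344].astype(int)
print(d[:,::6].tolist()[10:26])
# bar lines
rows=[]
for x in range(292,345,4):
    col=g[232:254,x].astype(int); rows.append((x,232+int(col[:11].argmin()),232+11+int(col[11:].argmin())))
print(rows)
```

```text
317.35919189453125 240.46075439453125 (77.8521728515625, 80.07024383544922) 2.349661111831665
lid [0.51858773 0.14646423 0.026     ] diam 0.06198775361405063
267.5 247.5
tri top (array([0.51929527, 0.14686192, 0.02734237]), [np.float64(0.0009677547141125384), np.float64(0.0009677547141126288)])
[[206, 207, 206, 207, 206, 206, 205, 206, 206], [207, 207, 206, 206, 207, 207, 206, 207, 207], [180, 180, 180, 181, 178, 178, 178, 178, 178], [189, 190, 190, 191, 190, 190, 191, 192, 191], [205, 205, 206, 207, 207, 205, 207, 207, 208], [206, 207, 208, 208, 208, 208, 208, 208, 209], [207, 206, 207, 206, 207, 208, 208, 207, 208], [206, 207, 207, 207, 206, 206, 207, 208, 208], [206, 205, 205, 206, 206, 206, 206, 206, 207], [205, 205, 205, 205, 206, 207, 207, 207, 206], [205, 205, 206, 204, 204, 205, 205, 206, 205], [203, 204, 204, 205, 206, 204, 205, 205, 206], [203, 203, 204, 203, 205, 206, 207, 207, 207], [193, 193, 192, 191, 192, 197, 196, 194, 194], [201, 201, 201, 200, 200, 203, 202, 201, 201], [206, 206, 205, 205, 205, 205, 207, 206, 206]]
[(292, 237, 248), (296, 237, 248), (300, 237, 248), (304, 237, 248), (308, 237, 248), (312, 237, 248), (316, 237, 248), (320, 237, 248), (324, 237, 248), (328, 237, 248), (332, 237, 248), (336, 237, 248), (340, 237, 248), (344, 237, 248)]
```

Height of about 27 mm agrees, and the lid is within 1 mm of the tool's axis. I'll go down, close and lift a little.

```bash
python3 -m creep '0 0 2.5 0;0 0 5 0;0 0 7.5 0;0 0 9.5 0;0 0 11 0'
python3 -m creep '0 0 0.5 0;0 0 0.9 0;0 0 1.2 0;0 0 1.2 0;0 0 1.2 0'
python3 -m creep '0 0 0 0;0 0 0 0;0 0 0 0;0 0 0 0;0 0 0 0' 5.5
python3 -m creep '0 0 0 0;0 0 0 0;0 0 0 0;0 0 0 0;0 0 0 0'
```

```text
time_s: 2.43
ee_pos: [0.5185, 0.1467, 0.0281]
ee_rot: [[-0.766, 0.643, -0.001], [0.643, 0.766, -0.0], [0.001, -0.001, -1.0]]
ft_force: [0.2, 0.8, -0.2]
grip_width: 0.0952
finger_force: 0.0
time_s: 2.85
ee_pos: [0.5194, 0.1464, 0.0183]
ee_rot: [[-0.766, 0.643, 0.001], [0.643, 0.766, 0.0], [-0.001, 0.001, -1.0]]
ft_force: [0.4, -0.7, -0.2]
grip_width: 0.0949
finger_force: 0.0
time_s: 3.27
ee_pos: [0.5192, 0.1463, 0.0178]
ee_rot: [[-0.766, 0.643, 0.0], [0.643, 0.766, 0.0], [-0.0, 0.0, -1.0]]
ft_force: [0.6, -0.1, 0.5]
grip_width: 0.0672
finger_force: 0.0
time_s: 3.68
ee_pos: [0.5191, 0.1463, 0.0177]
ee_rot: [[-0.766, 0.643, 0.0], [0.643, 0.766, 0.0], [-0.0, 0.0, -1.0]]
ft_force: [-1.0, -0.6, 4.1]
grip_width: 0.0631
finger_force: 30.0
```

```bash
python3 -m creep '0 0 -2 0;0 0 -5 0;0 0 -8.5 0;0 0 -12 0;0 0 -14.7 0'
python3 -m creep '-1.9 -3.3 0 0;-3.8 -6.6 0 0;-5.7 -9.9 0 0;-7.6 -13.2 0 0;-9.7 -17 0 0'
python3 -m creep '-1.9 -3.3 0 7;-3.8 -6.6 0 14;-5.7 -9.9 0 21;-7.6 -13.2 0 28;-9.8 -17 0 35'
python3 -m creep '0 0 0 7;0 0 0 14;0 0 0 21;0 0 0 28;0 0 0 35'
python3 -m creep '0 0 0 4;0 0 0 8;0 0 0 8;0 0 0 8;0 0 0 8'
python3 - <<'E'
from h import *
s=snap("wrist");cv2.imwrite("pics/w2.png",s["image"][:,:,::-1])
np.save("w2.npy",s,allow_pickle=True);o=env.get_obs();print(o["joint_positions"],o["wrist_torque"])
E
```

```text
time_s: 4.1
ee_pos: [0.5191, 0.1464, 0.167]
ee_rot: [[-0.766, 0.643, 0.001], [0.643, 0.766, 0.0], [-0.001, 0.001, -1.0]]
ft_force: [0.8, 0.6, -0.8]
grip_width: 0.0631
finger_force: 30.0
time_s: 4.52
ee_pos: [0.4838, -0.0457, 0.1646]
ee_rot: [[-0.766, 0.642, 0.0], [0.642, 0.766, 0.0], [-0.0, 0.0, -1.0]]
ft_force: [1.8, 0.7, -0.5]
grip_width: 0.063
finger_force: 30.0
time_s: 4.93
ee_pos: [0.4497, -0.237, 0.1646]
ee_rot: [[-0.253, 0.968, -0.0], [0.968, 0.253, 0.0], [0.0, -0.0, -1.0]]
ft_force: [1.2, 0.7, -1.3]
grip_width: 0.0631
finger_force: 30.0
time_s: 5.35
ee_pos: [0.4502, -0.2356, 0.1644]
ee_rot: [[0.349, 0.937, -0.0], [0.937, -0.349, 0.0], [0.0, -0.0, -1.0]]
ft_force: [0.1, 0.3, -0.8]
grip_width: 0.0631
finger_force: 30.0
time_s: 5.77
ee_pos: [0.4504, -0.2355, 0.1645]
ee_rot: [[0.468, 0.884, -0.0], [0.884, -0.468, 0.0], [0.0, -0.0, -1.0]]
ft_force: [-0.5, -0.2, -1.0]
grip_width: 0.0631
finger_force: 30.0
[-6.11779357e-01  4.09573311e-01  1.91446556e+00  1.12287099e-04
  8.17782555e-01 -1.24639129e-01] [-0.06282985  0.0872715  -0.01814794]
```

View pics/w2.png

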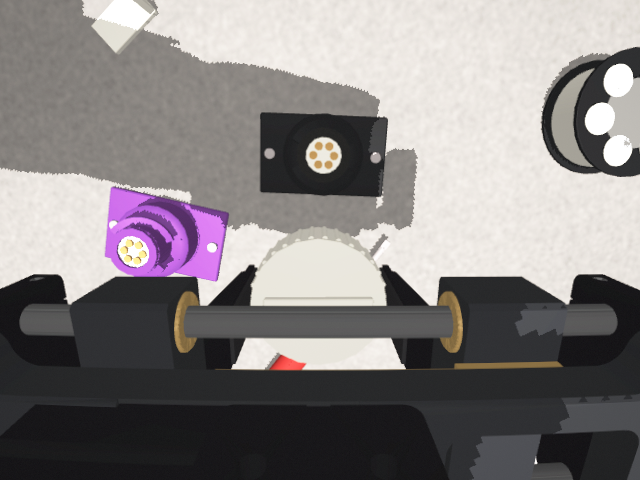

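The wrist view shows the black canister with screws at (269,154) and (376,157) and the nozzle disc at (323,155). The held lid's bar is along the rows at about y=299, and the plate is tilted about 1.6° from it.

Run:
```python
from h import *
s=np.load("w2.npy",allow_pickle=True).item();im=s["image"];T=snap("top");tm=T["image"]
def blob(im,x,y,r,th):
    m=np.zeros(im.shape[:2],np.uint8);m[y-r:y+r+1,x-r:x+r+1]=(im[y-r:y+r+1,x-r:x+r+1].max(2)>th)
    cs,_=cv2.findContours(m,0,1);c=max(cs,key=cv2.contourArea);(u,v),R=cv2.minEnclosingCircle(c);return u,v,R
a=blob(im,269,154,7,110);b=blob(im,376,157,7,110);n=blob(im,323,155,24,150);nt=blob(tm,418,270,12,120)
print(a,b,n,nt)
A=plane(s,a[0],a[1],.007);B=plane(s,b[0],b[1],.007)
print(A,B,(A+B)/2,np.linalg.norm(A-B),np.degrees(np.arctan2(*(B-A)[1::-1])))
X,e=tri([ray(s,*n[:2]),ray(T,*nt[:2])]);print("disc",X,e, [plane(s,*n[:2],z) for z in(.05,.055,.06)])
# plate rect
g=im.max(2);m=np.zeros_like(g);m[105:205,250:395]=(g[105:205,250:395]<55);m=m.astype(np.uint8)
m=cv2.morphologyEx(m,cv2.MORPH_OPEN,np.ones((5,5)));cs,_=cv2.findContours(m,0,1);c=max(cs,key=cv2.contourArea);r=cv2.minAreaRect(c);print(r,plane(s,*r[0],.006))
R=s["cam_to_world"];
print("lidcol",g[292:308,290].tolist(),g[292:308,340].tolist(),g[292:300:2,258:270].tolist(),g[292:300:2,366:380].tolist())
o=env.get_obs();Rt=o["ee_rot"];t=o["ee_pos"]
for v in(296,297,298,299):print(v,(Rt.T@(plane(s,317.5,v,t[2]+.0083)-t)),(Rt.T@(plane(s,317.5,v,t[2]+.0123)-t)))
gg=im.min(2).astype(int)
print([(x,int(np.argmax(gg[215:290,x]-gg[214:289,x])+215)) for x in (280,300,318,336,356)], gg[220:246,318].tolist())
```

```text
(269.1153869628906, 153.11538696289062, 5.235671520233154) (375.0, 157.0, 5.385264873504639) (323.0, 155.0, 18.24838638305664) (417.5, 269.5, 6.96429443359375)
[ 0.44418095 -0.1546926   0.007     ] [ 0.52574313 -0.20172142  0.007     ] [ 0.48496204 -0.17820701  0.007     ] 0.09414935007615763 -29.96778497544392
disc [ 0.4841771  -0.17854846  0.05222554] [np.float64(0.000848002584218836), np.float64(0.0008480025842187481)] [array([ 0.48502629, -0.17833893,  0.05      ]), array([ 0.48495698, -0.17830965,  0.055     ]), array([ 0.48488766, -0.17828037,  0.06      ])]
((321.7423400878906, 154.15550231933594), (123.01583099365234, 80.57054901123047), 1.0809242725372314) [ 0.48498899 -0.17742321  0.006     ]
lidcol [234, 234, 234, 234, 234, 199, 191, 213, 228, 232, 234, 234, 234, 207, 101, 73] [234, 234, 234, 234, 226, 194, 193, 220, 230, 234, 234, 234, 234, 208, 103, 72] [[234, 234, 234, 234, 234, 234, 234, 234, 234, 234, 234, 234], [233, 233, 233, 233, 234, 233, 234, 233, 233, 234, 234, 234], [233, 233, 233, 233, 234, 233, 233, 234, 233, 233, 233, 233], [233, 233, 233, 233, 233, 230, 217, 193, 192, 192, 192, 191]] [[234, 234, 234, 234, 233, 234, 234, 234, 234, 234, 234, 234, 234, 234], [234, 234, 234, 234, 233, 233, 233, 233, 233, 233, 233, 233, 233, 233], [224, 224, 224, 224, 224, 230, 233, 233, 233, 233, 233, 233, 233, 233], [195, 195, 195, 195, 195, 191, 208, 228, 233, 233, 233, 233, 233, 233]]
296 [ 0.00322504 -0.00037717 -0.00829966] [ 0.00492871 -0.00037493 -0.01229949]
297 [ 0.00272788 -0.0003773  -0.00829971] [ 0.00444497 -0.00037505 -0.01229954]
298 [ 0.00222992 -0.00037743 -0.00829975] [ 0.00396044 -0.00037517 -0.01229959]
299 [ 0.00173113 -0.00037755 -0.0082998 ] [ 0.00347512 -0.0003753  -0.01229963]
[(280, 232), (300, 229), (318, 239), (336, 239), (356, 236)] [135, 136, 138, 136, 135, 134, 141, 165, 173, 173, 172, 173, 174, 173, 173, 173, 173, 173, 186, 217, 222, 223, 222, 222, 222, 223]
```

```bash
python3 -m creep '1.3 0.05 0 0.5;3.3 0.15 0 1;5.3 0.25 0 1.5;6.7 0.35 0 1.5;6.7 0.35 0 1.5'
python3 -m creep '0 0 2 0;0 0 4.5 0;0 0 6.5 0;0 0 7.9 0;0 0 7.9 0'
python3 - <<'E'
from h import *
s=snap("scene");cv2.imwrite("pics/s2.png",cv2.resize(s["image"][130:250,190:350,::-1],(800,600),interpolation=cv2.INTER_CUBIC))
o=env.get_obs();print(o["wrist_torque"],o["ft_force"],o["joint_positions"][5],o["ee_pos"])
E
```

```text
time_s: 6.28
ee_pos: [0.4859, -0.1764, 0.1646]
ee_rot: [[0.49, 0.871, 0.0], [0.871, -0.49, 0.0], [0.0, 0.0, -1.0]]
ft_force: [0.2, 0.5, -0.8]
grip_width: 0.0631
finger_force: 30.0
time_s: 6.7
ee_pos: [0.4838, -0.178, 0.0833]
ee_rot: [[0.492, 0.87, -0.004], [0.87, -0.492, 0.002], [-0.0, -0.004, -1.0]]
ft_force: [0.9, 0.4, -0.1]
grip_width: 0.0633
finger_force: 30.0
[-0.16254688  0.04510285 -0.00703665] [ 0.44627356 -0.23381261  0.28505912] 0.034327179027083626 [ 0.48433059 -0.17821787  0.08472861]
```

View pics/s2.png

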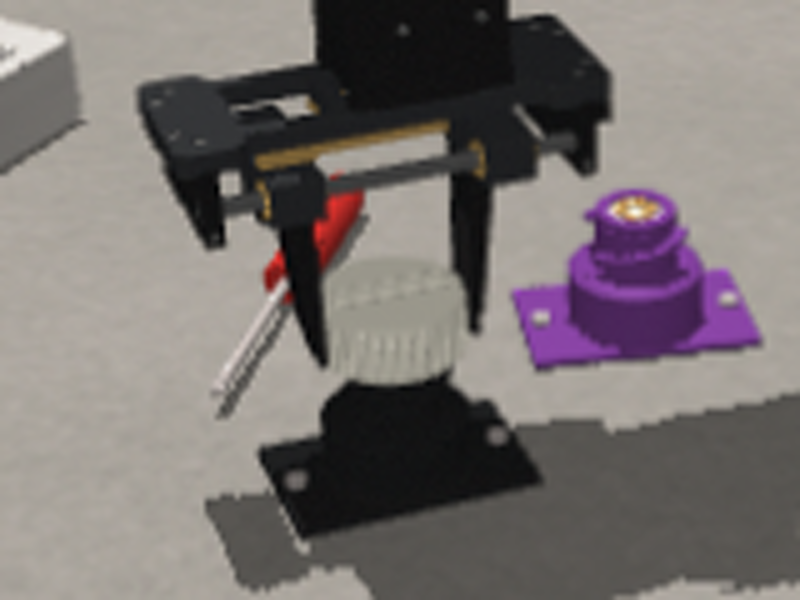

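The scene crop shows the lid held level over the neck, at crop (395,330) above the pot at (395,420), with the bar along the plate. I'll lower it gently.

```bash
python3 -m creep '0 0 0.3 0;0 0 0.6 0;0 0 0.9 0;0 0 1.2 0;0 0 1.2 0'|grep -E 'ee_pos|force'
python3 -m creep '0 0 0.1 0;0 0 0.2 0;0 0 0.3 0;0 0 0.4 0;0 0 0.4 0'|grep -E 'ee_pos|force'
```

```text
ee_pos: [0.4849, -0.178, 0.0735]
ft_force: [-0.3, -0.3, -0.2]
finger_force: 30.0
ee_pos: [0.485, -0.178, 0.0695]
ft_force: [1.0, -1.1, -0.5]
finger_force: 30.0
```

```bash
python3 -m creep '0 0 0.1 0;0 0 0.2 0;0 0 0.3 0;0 0 0.3 0;0 0 0.3 0'|grep -E 'ee_pos|ft_force'
python3 -m creep '0 0 0.05 0;0 0 0.1 0;0 0 0.1 0;0 0 0.1 0;0 0 0.1 0'|grep -E 'ee_pos|ft_force'
```

```text
ee_pos: [0.485, -0.178, 0.0665]
ft_force: [0.3, -0.9, 0.0]
ee_pos: [0.485, -0.178, 0.0656]
ft_force: [-0.5, -0.3, -0.9]
```

```bash
python3 -m creep '0 0 0.05 0;0 0 0.1 0;0 0 0.1 0;0 0 0.1 0;0 0 0.1 0'|grep -E 'ee_pos|ft_force'
python3 -m creep '0 0 0.03 0;0 0 0.06 0;0 0 0.06 0;0 0 0.06 0;0 0 0.06 0'|grep -E 'ee_pos|ft_force'
```

```text
ee_pos: [0.485, -0.178, 0.0646]
ft_force: [0.3, -0.3, -1.4]
ee_pos: [0.4851, -0.178, 0.064]
ft_force: [0.0, -0.5, -0.1]
```

```bash
python3 -m creep '0 0 0.03 0;0 0 0.06 0;0 0 0.06 0;0 0 0.06 0;0 0 0.06 0'|grep -E 'ee_pos|ft_force'
python3 -m creep '0 0 0.02 0;0 0 0.04 0;0 0 0.04 0;0 0 0.04 0;0 0 0.04 0'|grep -E 'ee_pos|ft_force'
```

```text
ee_pos: [0.4851, -0.178, 0.0636]
ft_force: [-0.6, 0.5, 4.8]
ee_pos: [0.4851, -0.178, 0.0635]
ft_force: [-2.1, 2.0, 10.4]
```

Seal contact at TCP z ≈ 63.7 mm, so the seal top is about 6 mm above the rim, as expected. I'll ease off a little and turn through the free range.

```bash
cat > t.py <<'E'
from h import *
o=env.get_obs();w=[];f=[]
for i in range(4):
    env.snapshot("wrist");q=env.get_obs();w.append(q["wrist_torque"]);f.append(q["ft_force"])
R=o["ee_rot"];print("T",np.round(np.mean(w,0),3),"F",np.round(np.mean(f,0),1),"pos",np.round(q["ee_pos"],4),"yaw",round(float(np.degrees(np.arctan2(R[1,1],R[0,1]))),2),"q6",round(float(q["joint_positions"][5]),3),round(float(q["time_s"]),2))
E
python3 -m creep '0 0 -0.02 0;0 0 -0.04 0;0 0 -0.04 0;0 0 -0.04 0;0 0 -0.04 0' >/dev/null; python3 t.py
python3 -m creep '0 0 0 3;0 0 0 6;0 0 0 10;0 0 0 14;0 0 0 17' >/dev/null; python3 t.py
```

```text
T [0.018 0.293 0.01 ] F [-0.6  0.4  6.7] pos [ 0.4851 -0.178   0.0636] yaw -29.53 q6 0.036 10.7
T [-0.06   0.112 -0.035] F [-0.   0.2  5.1] pos [ 0.4854 -0.1782  0.0636] yaw -46.73 q6 0.332 11.32
```

```bash
python3 -m creep '0 0 0 2;0 0 0 4;0 0 0 6;0 0 0 8;0 0 0 8' >/dev/null; python3 t.py
python3 -m creep '0 0 0 1;0 0 0 2;0 0 0 3;0 0 0 4;0 0 0 4' >/dev/null; python3 t.py
python3 -m creep '0 0 0 1;0 0 0 2;0 0 0 3;0 0 0 3;0 0 0 3' >/dev/null; python3 t.py
```

```text
T [-0.089  0.179  0.029] F [ 0.1 -0.4  5.3] pos [ 0.4853 -0.1782  0.0636] yaw -54.65 q6 0.472 11.93
T [-0.091  0.159  0.011] F [-0.1 -0.   5.5] pos [ 0.4854 -0.1782  0.0636] yaw -58.58 q6 0.542 12.55
T [-0.076  0.188  0.045] F [-0.3  0.5  5.2] pos [ 0.4854 -0.1782  0.0636] yaw -61.53 q6 0.594 13.17
```

```bash
python3 -m creep '0 0 0 1;0 0 0 2;0 0 0 3;0 0 0 3;0 0 0 3' >/dev/null; python3 t.py
python3 -m creep '0 0 0 1;0 0 0 2;0 0 0 3;0 0 0 3;0 0 0 3' >/dev/null; python3 t.py
```

```text
T [-0.071  0.176  0.019] F [-0.1  0.3  5.2] pos [ 0.4854 -0.1782  0.0636] yaw -64.53 q6 0.646 13.78
T [-0.068  0.175  0.039] F [-0.2 -0.2  5.3] pos [ 0.4854 -0.1782  0.0636] yaw -67.53 q6 0.699 14.4
```

```bash
python3 -m creep '0 0 0 1;0 0 0 2;0 0 0 3;0 0 0 3;0 0 0 3' >/dev/null; python3 t.py
```

```text
T [-0.082  0.164  0.015] F [-0.2 -0.1  4.8] pos [ 0.4854 -0.1782  0.0636] yaw -70.53 q6 0.751 15.02
```

```bash
python3 -m creep '0 0 0 1;0 0 0 2;0 0 0 3;0 0 0 3;0 0 0 3' >/dev/null; python3 t.py
python3 -m creep '0 0 0 1;0 0 0 2;0 0 0 3;0 0 0 3;0 0 0 3' >/dev/null; python3 t.py
```

```text
T [-0.027  0.068  0.036] F [0.5 0.  5.3] pos [ 0.4854 -0.1782  0.0636] yaw -73.51 q6 0.803 15.63
T [-0.078 -0.188  0.087] F [ 2.  -0.4  5.4] pos [ 0.4854 -0.1782  0.0635] yaw -76.52 q6 0.855 16.25
```

```bash
python3 -m creep '0 0 0.01 0.5;0 0 0.01 1;0 0 0.01 1.5;0 0 0.01 1.5;0 0 0.01 1.5' >/dev/null; python3 t.py
```

```text
T [-0.033 -0.125  0.139] F [ 1.5 -0.   5.8] pos [ 0.4853 -0.1782  0.0635] yaw -78.0 q6 0.882 16.87
```

```bash
python3 -m creep '0 0 0.01 0.5;0 0 0.01 1;0 0 0.01 1.5;0 0 0.01 1.5;0 0 0.01 1.5' >/dev/null; python3 t.py
```

```text
T [-0.042 -0.109  0.201] F [ 1.4 -0.2  6.5] pos [ 0.4853 -0.1782  0.0634] yaw -79.49 q6 0.908 17.48
```

```bash
python3 -m creep '0 0 0 0.5;0 0 0 1;0 0 0 1.5;0 0 0 1.5;0 0 0 1.5' >/dev/null; python3 t.py; python3 t.py
```

```text
T [-0.001 -0.129  0.227] F [ 1.5 -0.1  6.2] pos [ 0.4854 -0.1781  0.0634] yaw -80.99 q6 0.934 18.1
T [-0.006 -0.139  0.27 ] F [1.8 0.2 6.4] pos [ 0.4854 -0.1782  0.0634] yaw -80.98 q6 0.934 18.3
```

```bash
python3 -m creep '0 0 0 0.4;0 0 0 0.4;0 0 0 0.4;0 0 0 0.4;0 0 0 0.4' >/dev/null; python3 t.py; python3 t.py
python3 -m creep '0 0 0 0;0 0 0 0;0 0 0 0;0 0 0 0;0 0 0 0' 9
python3 -m creep '0 0 0 0;0 0 -1 0;0 0 -3 0;0 0 -6 0;0 0 -9 0'
python3 -m creep '-1.5 0 -2 0;-4 0 -4 0;-7 0 -6 0;-7 0 -6 0;-7 0 -6 0'
python3 - <<'E'
from h import *
s=snap("wrist");t=snap("scene")
cv2.imwrite("pics/end.png",np.hstack([cv2.resize(s["image"],(480,360)),cv2.resize(t["image"][150:270,190:296],(318,360),interpolation=cv2.INTER_CUBIC)])[:,:,::-1])
E
```

```text
T [ 0.021 -0.124  0.275] F [1.9 0.  6.2] pos [ 0.4854 -0.1782  0.0634] yaw -81.38 q6 0.941 18.92
T [ 0.019 -0.134  0.303] F [1.6 0.2 5.4] pos [ 0.4853 -0.1782  0.0634] yaw -81.38 q6 0.941 19.12
time_s: 19.53
ee_pos: [0.4848, -0.1779, 0.063]
ee_rot: [[0.989, 0.149, -0.001], [0.149, -0.989, 0.0], [-0.0, -0.0, -1.0]]
ft_force: [-0.6, -0.8, -0.8]
grip_width: 0.088
finger_force: 0.0
time_s: 19.95
ee_pos: [0.4846, -0.1778, 0.1545]
ee_rot: [[0.989, 0.149, -0.001], [0.149, -0.989, 0.001], [-0.001, -0.001, -1.0]]
ft_force: [0.8, -0.3, 0.8]
grip_width: 0.0902
finger_force: 0.0
time_s: 20.37
ee_pos: [0.4153, -0.1888, 0.215]
ee_rot: [[0.989, 0.148, 0.003], [0.148, -0.989, -0.002], [0.002, 0.002, -1.0]]
ft_force: [0.3, -0.9, -0.9]
grip_width: 0.0897
finger_force: 0.0
```

View pics/end.png

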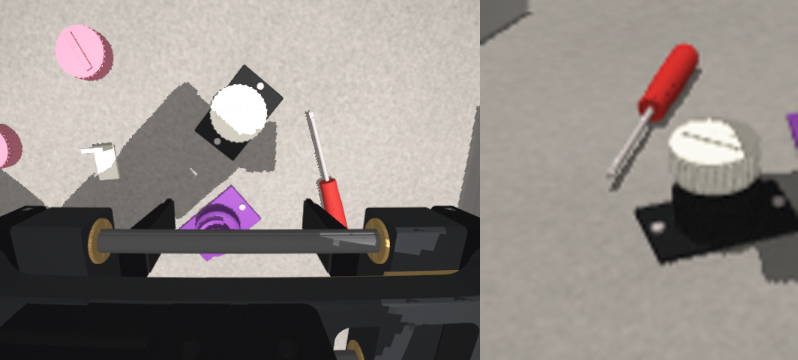

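The lid sits level on the black pot (left panel at (238,112), right panel at (712,155)). Its bar has turned and the neighbours are undisturbed. Final torque read about 0.29 N m, including about 0.03 of friction from pressing down, so it is snug.

```bash
python3 -c "
from workcell import env
print(env.finish_job())"
```

```text
the job is handed in; nothing more can be done
None
```

The lid is set level on the black canister, screwed down clockwise to about 0.26–0.29 N m (snug is 0.2–0.3) and released; the other things were not touched, and I handed the job in at about 20 s.

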